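# Spread a snap ring with pliers and hold it at the axle groove

### The job

Squeeze the grips of the snap-ring pliers to spread the ring on their tips, slide the ring straight up off its storage spindle, and slide it, still spread and level, down over the axle stub's shaft until it surrounds the groove just above the bearing ring. Finish holding it there: the program ends with the pliers still gripped and squeezed, the ring spread, level and at the middle of the groove's height, carried by the gripper alone and not resting on or pressing against the shaft. Do not force the ring against the stub, and leave the grease tin, V-block and wooden case where they are.

Things in the scene. Friction and masses are not known exactly. Their poses are not given: they have to be found in the camera images.
- grips (a point): Where to take the pliers: midway between the two black grips, half-way up; 75 mm above the bench at the start. x points forward to the ring, z up. Each grip is a straight bar 80 mm long (x -47 to +33 mm from here), 10 mm thick, 20 mm tall; the flat outer faces stay parallel, 54 mm apart released, 38 mm squeezed. Free space beside and below here.
- left_grip (a joint): Slide of each grip, m: 0 released, 0.0098 fully squeezed, against the pliers' stop. Both grips move alike: each 8 mm inward and 5.6 mm forward relative to the ring (held grips draw the ring 5.6 mm back toward them). A spring opposes: about 2.5 N a grip at first, 8.5 N at the stop; about 25 N of grip holds it fully squeezed. Squeezing spreads the ring.
- ring_opening (a point): Centre of the spread ring's opening, in the ring's mid-plane; axes as the pliers. 94 mm ahead of grips and 5 mm below it (once squeezed, 88 mm ahead of where the fingers took the grips). The ring is a steel C open toward the grips, 4 mm thick, 30 mm inside and 38 mm outside released. Fully spread, shafts up to about 37 mm pass; released, the 33 mm shaft does not.
- lug_left (a point): Centre of the ring's left end lug (8 mm round), ring mid-plane. The lugs are 29 mm apart released, 45 mm apart fully spread.
- lug_right (a point): Centre of the ring's right end lug, as the left one.
- ring_stand: Fixed stand; origin on the bench on the spindle's axis, z up, x from the handle rest to the spindle (the parked pliers point along +x). Grey base 190 x 64 x 10 mm, round spindle 22 mm across with a collar (40 mm across, top 68 mm up) carrying the ring, and a block 65 mm high at x -146 to -126 mm on which the rear ends of the grips rest.
- spindle_top (a point): Top of the stand's spindle, 92 mm above the bench. The ring (mid-plane 70 mm up at the start) is lifted straight up off it.
- groove (a point): Centre of the groove in the axle stub's shaft, on the upright axis, 89 mm above the bench. The groove is 10 mm high (84 to 94 mm above the bench) and 27 mm across; the shaft above and below it 33 mm across.
- shaft_top (a point): Centre of the shaft's top end, 114 mm above the bench; its rim has a 2 to 3 mm chamfer.
- grease_tin_mid (a point): Bystander: round tin with green lid, 67 mm across, 31 mm tall, standing on the bench; its middle.
- v_block_mid (a point): Bystander: grey steel V-block 40 x 48 x 34 mm; its middle.
- gauge_case_mid (a point): Bystander: shut wooden gauge case 70 x 120 x 40 mm; its middle.
- pliers: The whole pliers with the ring: one loose tool, about 0.2 kg, 165 mm long; origin at the centre of the released ring, in its mid-plane, axes as grips (x forward, z up). grips lies at x = -98, z = +5 mm. Above the ring's mid-plane the jaws reach 8 mm, the guide block behind them 17 mm, the grips 15 mm; below it the block reaches 3 mm, the grips 5 mm.
- axle_stub: The axle stub, fixed to the bench; origin on the bench on the shaft's axis, z up. Round flange 76 mm across, pedestal, a grey bearing ring 56 mm across whose top is 80 mm up, then the plain steel shaft 33 mm across with the groove, top 114 mm up.
Not all that is in view belongs to the job. Of the things that look like the axle_stub, the middle-sized one is meant.

How it is judged (in metres and radians):
On the way, in this order (a step that is already met when the one before it is completed fails the run):
1. the ring has been slid up off the spindle: its mid-plane more than 3 mm above the spindle's top and still over it (within 20 mm of its axis), spread with its lugs over 40 mm apart (distance between lug_left and lug_right above 0.04 m and z of ring_opening in the frame of spindle_top above 0.003 m and horizontal distance between ring_opening and spindle_top below 0.02 m).
2. the spread ring is round the shaft near its top: within 5 mm of its axis, lugs over 40 mm apart, ring 2 to 20 mm below the shaft's top (horizontal distance between ring_opening and groove below 0.005 m and distance between lug_left and lug_right above 0.04 m and angle between ring_opening's own z axis and vertical below 0.12 rad and z of ring_opening in the frame of shaft_top below -0.002 m and z of ring_opening in the frame of groove above 0.005 m).
At the end, for the whole second after the job is handed in: Fingers still hold the pliers squeezed (joint over 0.0068, over 2 N; lugs over 40 mm apart); ring within 5 mm of the shaft axis and 4 mm of mid-groove height, tilt under 0.12 rad, still, under 2 N on the stub, nothing on the stand; tin, V-block, case moved under 20 mm (horizontal distance between ring_opening and groove below 0.005 m and distance between lug_left and lug_right above 0.04 m and angle between ring_opening's own z axis and vertical below 0.12 rad and z of ring_opening in the frame of groove between -0.004 and 0.004 m and value of joint left_grip above 0.0068 m and contact force between the fingers and pliers above 2 N and contact force between pliers and axle_stub below 2 N and contact force between pliers and ring_stand below 0.1 N and linear speed of pliers below 0.02 m/s and distance of each of grease_tin_mid, v_block_mid, gauge_case_mid from where it was at the start of the episode below 0.02 m); the arm keeps its last pose, push and grip.
It fails at once if the ring or pliers are forced against the axle stub with more than 30 N (contact force between pliers and axle_stub above 30 N).
It fails at once if the round grease tin is pushed away by more than 20 mm (distance of grease_tin_mid from where it was at the start of the episode above 0.02 m).
It fails at once if the V-block is pushed away by more than 20 mm (distance of v_block_mid from where it was at the start of the episode above 0.02 m).
It fails at once if the wooden gauge case is pushed away by more than 20 mm (distance of gauge_case_mid from where it was at the start of the episode above 0.02 m).
It also fails if it takes over 45 s, if anything falls off the work surface, if the arm or the gripper's body presses on something with over 40 N, if the wrist force passes 120 N, or if a joint passes its speed limit or range.

### The arm

A 6-joint arm with a two-finger parallel gripper is mounted at the origin on the work surface; the furniture and walls round the work are solid. World frame = base frame: x ahead of the robot, y to its left, z up, the work surface at z = 0. Lengths are in m, angles in degrees, forces in N, time in s.
With the tool pointing down it reaches from about 0.25 to 0.725 m from the base axis. Payload 9.7 kg.
Tool frame: the origin (TCP) lies midway between the tips of the shut fingers; the grasp point (between the pads) lies 19 mm behind it (bot.hold_point_z is the distance from the TCP to the grasp point, in m); z points along the fingers, y is the line along which they close (so a half turn about z gives the same grasp; the last joint's range is limited). The gripper opens to 85 mm and grips with 20 to 120 N. Pads are 22 mm wide; open, the fingers measure 114 mm over their backs; the gripper's body (76 mm by 85 mm) begins 54 mm behind the grasp point. The pads swing forward as they close: fully open they stand 13 mm farther back than shut.
Start: joints at [-64.515, 4.979, 10.078, 95.1, 0, 90], TCP at [0.237, -0.496, 0.231] pointing down, gripper open.
Joint ranges: [-179.16, 179.16], [-48.56, 103.87], [-65.8, 70.77], [-126.05, 130.52], [-82.76, 87.17], [-180, 180]. Speed limits (degrees/s): [127.2, 127.2, 147.25, 180, 180, 180].

### API

Orientations are given as [roll, pitch, yaw] about the fixed x, y, z axes, in that order (R = Rz(yaw) Ry(pitch) Rx(roll)).
In Python, from workcell import bot gives the robot as it stands.
- The arm moves only by the tool play_rows, never from a script. Its argument "steps" is a list that holds one entry, the list of rows, each a list of 4 numbers: the shift along the tool's x, y, z in m, then the turn about the tool's z in rad. In form: [[[tx, ty, tz, yaw], ...]]. A call has exactly 5 rows; each row shifts and turns the commanded pose from where the row before left it, along the tool's axes as they then stand; what a row does not reach is not made up. A row lasts 1/12 s, in which the tool goes at most 41.7 mm and 7.16 degrees, less where a joint would pass 70% of its speed; a pose out of reach is approached as far as the arm can. A call is refused whole if a number of a shift passes 0.0417 or a number of a turn 0.125, either way. A call with a gripper value outside its range is refused whole. "gripper" is the finger opening in m, from 0 to 0.0854, set as the call begins (left out, the last holds). The fingers move at their own pace and stop on an object; "squeeze" is the grip in N (left out, the last holds). Time passes only in rows, so rows that do not move let the fingers close, or fill a call up. It gives the time, the measured TCP pose, the force, the opening and the grip force at its end, in the units of the state.
- bot.get_obs(): the state, without advancing time (a new reading comes with each control period).
- bot.camera(name): name is "side" or "top"; returns a dict with "img" (384x512x3 uint8, blue, green, red), "vfov" (degrees; the focal length in pixels is half the picture's height over the tangent of half this angle, whatever the lens; pixels are square), "cx", "cy" (the principal point, pixels), "xyz" and "attitude" of the camera in the world. Camera axes: x right, y down, z forward; pixel columns grow to the right and rows downward; lengths in m; the calibration is good to about 2 mm. A picture is of the moment at which its call begins. There is no depth.
- bot.job_done(): hands the job in; it is judged then, once.
The state is a dict: "time": time; "q": joint angles; "qd": joint speeds; "joint_efforts": joint torques, N m; "ee_pos": TCP position; "tcp_rot": TCP orientation; "wrist_force": force on the tool from outside, world axes, zero at the start; "torque": the same for the moment, N m; "opening": finger opening in m; "grasp_force": force on a finger pad.
Only numpy, scipy, OpenCV 4.12 (cv2) and the standard library are available. Lean on these libraries where they do the work, as an engineer would, in place of code of your own. Each camera call takes 0.05 s, during which the arm holds its last target. There are 200 camera calls.

## Working session

There is one attempt and no reset: what is moved stays moved. The work goes in short steps, Python scripts to look and compute and a tool call to move; the robot and the scene stay as the last step left them, time stands still between calls to the robot, and variables do not carry over. Pictures are saved under pics/ and viewed, at most 10 in all, crops included, and the job is handed in when it is done.

Besides the shell and the picture viewer there is one more tool, called as name([rows], argument=value, ...), one row to a line, values as JSON. play_rows: Moves the arm, as the interface text tells. Its arguments: {"type":"object","properties":{"steps":{"type":"array","items":{"type":"array","items":{"type":"array","items":{"type":"number"}}}},"gripper":{"type":"number"},"squeeze":{"type":"number"}},"required":["steps"]}

```bash
mkdir -p pics; ls; python3 - <<'E'
from workcell import bot
import cv2
for n in("top","side"):
    c=bot.camera(n); cv2.imwrite(f"pics/{n}0.png",c["img"]); print(n,{k:v for k,v in c.items() if k!="img"})
print(bot.get_obs(),bot.hold_point_z)
E
```

```text
pics
top {'vfov': 46.32030997558769, 'cx': 253.5500201220026, 'cy': 187.72890240980303, 'xyz': array([ 0.28314257, -0.05075803,  1.52297687]), 'attitude': array([-170.66765194,   -0.30545699,  -89.60248786])}
side {'vfov': 57.596144083435924, 'cx': 255.869167244486, 'cy': 189.49618353728587, 'xyz': array([0.46008395, 0.65887837, 0.7241663 ]), 'attitude': array([-131.96493703,   -1.12044939, -177.14393907])}
{'time': 0.1, 'q': array([-6.45149808e+01,  5.00926119e+00,  1.00404294e+01,  9.50993958e+01,
        3.51953319e-04,  9.00005524e+01]), 'qd': array([ 0.09046607, -0.14122682,  0.17437697, -0.05091048, -0.08850751,
       -0.03755832]), 'joint_efforts': array([ 3.75894879e-04, -5.21560156e+01,  4.65652514e+01,  1.60795252e-02,
        6.96487996e-05, -4.28992973e-05]), 'ee_pos': array([ 0.23656933, -0.49630776,  0.23065422]), 'tcp_rot': array([-1.79931772e+02, -3.51295215e-04,  2.54844663e+01]), 'wrist_force': array([-0.58618175, -0.86064676, -0.0302387 ]), 'torque': array([-0.01417566, -0.02196427, -0.02712997]), 'grasp_force': 0.0, 'opening': 0.08534089854223259} 0.0187
```

View pics/top0.png

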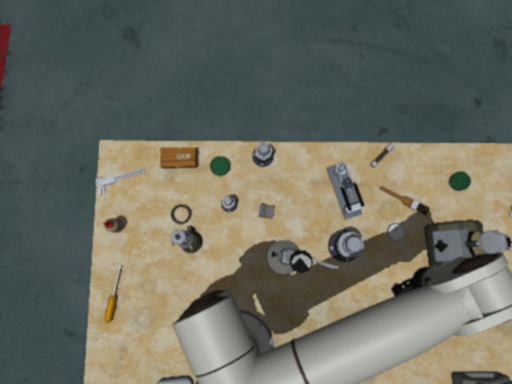

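View pics/side0.png

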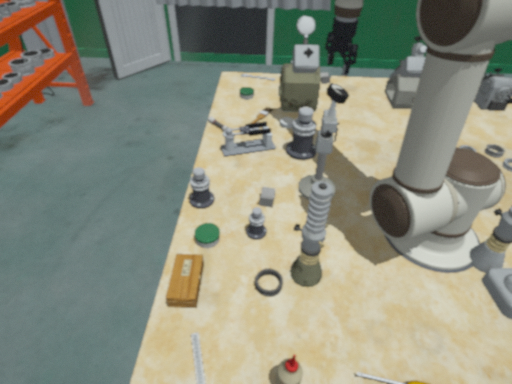

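The three stub-like objects in the top view are at (263,152), (229,202) and (347,244); the flanges are about 24, 17 and 34 px across. The middle one, (263,152), is nearest the 76 mm flange. In the side view it is at (201,188). The pliers and stand are at about (345,190) top and (247,138) side. I'll confirm in an enlarged crop.

```bash
cat > h.py <<'E'
import numpy as np, cv2
from scipy.spatial.transform import Rotation as R
def setup(c):
    f=c["img"].shape[0]/2/np.tan(np.radians(c["vfov"]/2))
    return f,c["cx"],c["cy"],np.array(c["xyz"]),R.from_euler("xyz",c["attitude"],degrees=True).as_matrix()
def ray(c,u,v):
    f,cx,cy,t,M=setup(c); d=M@np.array([(u-cx)/f,(v-cy)/f,1]); return t,d
def at_z(c,u,v,z):
    t,d=ray(c,u,v); return t+d*(z-t[2])/d[2]
def proj(c,p):
    f,cx,cy,t,M=setup(c); q=M.T@(np.asarray(p)-t); return np.array([cx+f*q[0]/q[2],cy+f*q[1]/q[2]])
E
python3 - <<'E'
from workcell import bot
import cv2,numpy as np
from h import *
T=bot.camera("top");S=bot.camera("side")
import pickle; pickle.dump((T,S),open("c0.pkl","wb"))
print("stub cands",[at_z(T,u,v,0.1).round(3) for u,v in((263,149),(229,200),(347,242))])
print("ring",at_z(T,341,168,.07))
def crop(c,u,v,w,h,k): return cv2.resize(c["img"][v:v+h,u:u+w],None,fx=k,fy=k,interpolation=cv2.INTER_CUBIC)
a=crop(T,240,130,50,50,8); b=crop(T,320,155,50,70,8)
c=crop(S,180,155,50,60,8); d=crop(S,202,112,80,48,8)
def grid(i,u0,v0,k):
    for n in range(0,i.shape[1],10*k): cv2.line(i,(n,0),(n,6),(0,0,255),1);cv2.putText(i,str(u0+n//k),(n,16),0,.35,(0,0,255))
    for n in range(0,i.shape[0],10*k): cv2.line(i,(0,n),(6,n),(0,0,255),1);cv2.putText(i,str(v0+n//k),(8,n+4),0,.35,(0,0,255))
grid(a,240,130,8);grid(b,320,155,8);grid(c,180,155,8);grid(d,202,112,8)
p=np.zeros((560,800,3),np.uint8);p[:400,:400]=a;p[:,400:]=b;cv2.imwrite("pics/ct.png",p)
q=np.zeros((600,760,3),np.uint8)
q=np.zeros((600,800,3),np.uint8)
d=cv2.resize(d,(400*640//400*1,384)) ; 
q[:384,:640]=d; c2=cv2.resize(c,None,fx=.4,fy=.4); 
cv2.imwrite("pics/cs_pl.png",d); cv2.imwrite("pics/cs_st.png",c)
E
```

```text
stub cands [array([ 0.645, -0.087,  0.1  ]), array([0.477, 0.022, 0.1  ]), array([ 0.346, -0.353,  0.1  ])]
ring [ 0.59036983 -0.34567653  0.07      ]
```

View pics/ct.png

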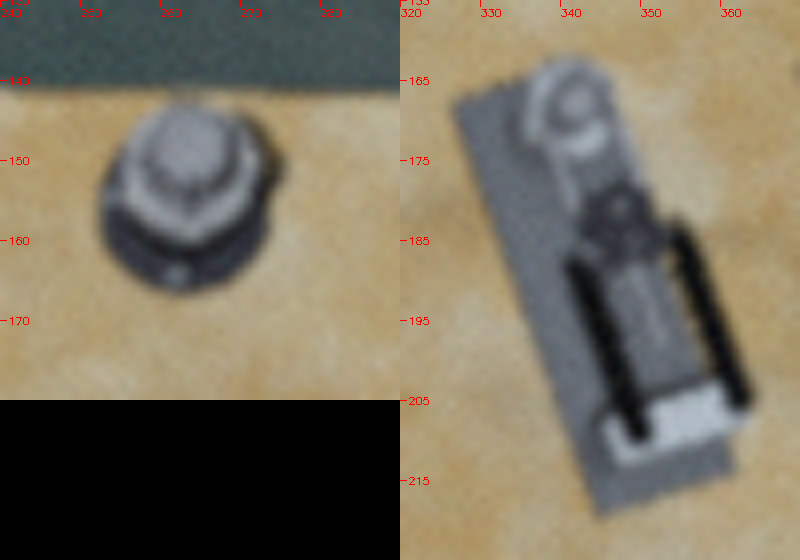

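View pics/cs_pl.png

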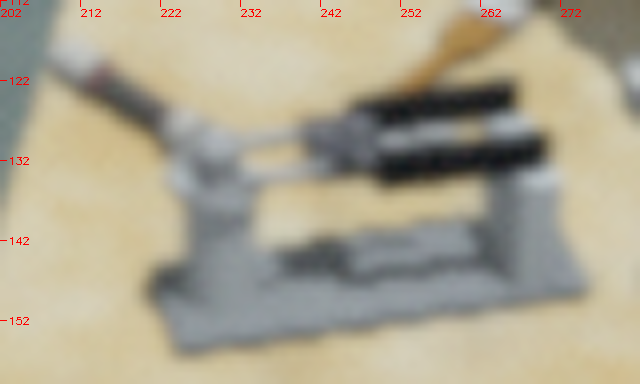

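View pics/cs_st.png

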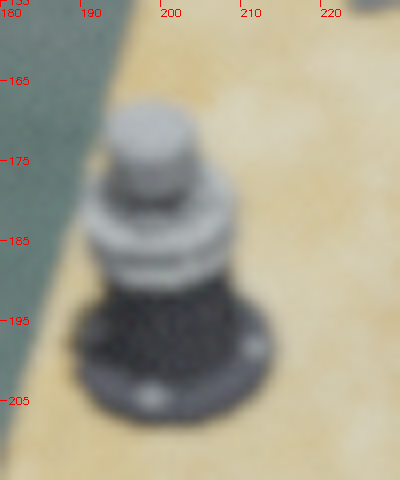

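```bash
cat > fit.py <<'E'
from h import *
from scipy.optimize import minimize
def boxpts(p,yaw,x0,x1,y0,y1,z0,z1):
    c,s=np.cos(yaw),np.sin(yaw)
    return [(p[0]+c*x-s*y,p[1]+s*x+c*y,p[2]+z) for x in(x0,x1) for y in(y0,y1) for z in(z0,z1)]
def render(c,p,yaw,half,dx=0,k=8):
    m=np.zeros(c["img"].shape[:2],np.float32)
    for sg in(1,-1):
        y=sorted((sg*half,sg*(half-.010)))
        P=np.array([proj(c,q) for q in boxpts(p,yaw,-.047+dx,.033+dx,*y,-.01,.01)])
        big=np.zeros((96*k,96*k),np.uint8); o=np.floor(P.mean(0)).astype(int)-48
        h=cv2.convexHull(((P-o+.5)*k*16).astype(np.int32)); cv2.fillConvexPoly(big,h,255,shift=4)
        s=cv2.resize(big,(96,96),interpolation=cv2.INTER_AREA)/255.
        y0,x0=max(o[1],0),max(o[0],0); v=m[y0:o[1]+96,x0:o[0]+96]
        v[:]=np.maximum(v,s[y0-o[1]:y0-o[1]+v.shape[0],x0-o[0]:x0-o[0]+v.shape[1]])
    return cv2.GaussianBlur(m,(0,0),.6)
def fit(cams,p0,yaw0,z,half=.027):
    def cost(a):
        e=0
        for c in cams:
            g=cv2.cvtColor(c["img"],cv2.COLOR_BGR2GRAY).astype(float)
            w=np.clip((95-g)/70,0,1); m=render(c,(a[0],a[1],z),np.radians(a[2]),half)
            r=cv2.dilate(m,np.ones((5,5)))>.05   # local band only
            e+=((w-m)[r]**2).sum()/2-(m*w).sum()
        return e
    s=minimize(cost,[*p0,yaw0],method="Nelder-Mead",options=dict(initial_simplex=[[*p0,yaw0],[p0[0]+.006,p0[1],yaw0],[p0[0],p0[1]+.006,yaw0],[*p0,yaw0+4]],xatol=1e-4,fatol=1e-3))
    return s.x,s.fun
E
python3 - <<'E'
from fit import *
import pickle
T,S=pickle.load(open("c0.pkl","rb"))
g=at_z(T,351.8,196,.085)[:2]; print("grip guess",g)
for n,cs in(("both",(T,S)),("top",(T,)),("side",(S,))):
    x,f=fit(cs,g,21,.075); r=np.radians(x[2]); print(n,x.round(4),round(f,1),"ring",(x[:2]+.098*np.array([np.cos(r),np.sin(r)])).round(4))
def tri(a,b):
    A=[];B=[]
    for c,(u,v) in((T,a),(S,b)):
        t,d=ray(c,u,v); d/=np.linalg.norm(d); M=np.eye(3)-np.outer(d,d); A.append(M);B.append(M@t)
    return np.linalg.solve(sum(A),sum(B))
def px(X,Y,u,v,k=8): return (u+(X+.5)/k-.5,v+(Y+.5)/k-.5)
for nm,a,b,z in(("shaft",px(189,145,240,130),px(152,130,180,155),.114),("spindle",px(177,103,320,155),px(214,133,202,112),.092)):
    print(nm,"tri",tri(a,b).round(4),"top",at_z(T,*a,z).round(4),"side",at_z(S,*b,z).round(4))
# gripper check
from workcell import bot
print(np.linalg.norm(g))
E
```

```text
grip guess [ 0.4948286  -0.37538266]
both [ 0.5034 -0.3746 18.8719] -140.9 ring [ 0.5961 -0.3429]
top [ 0.504  -0.3743 19.5172] -119.2 ring [ 0.5963 -0.3416]
side [ 0.4997 -0.3781 23.3026] -23.1 ring [ 0.5898 -0.3393]
shaft tri [ 0.6453 -0.0869  0.1129] top [ 0.646  -0.0869  0.114 ] side [ 0.6439 -0.0853  0.114 ]
spindle tri [ 0.5889 -0.3435  0.0924] top [ 0.5876 -0.3435  0.092 ] side [ 0.5903 -0.3445  0.092 ]
0.6211018302017125
```

The stub triangulates to (0.645, -0.087, 0.113) and the spindle to (0.589, -0.3435, 0.092). Both heights match the given 0.114 and 0.092. Yaw is about 19.6°, so the grips are at about (0.497, -0.3765). I'm moving above them.

play_rows([
  [[0,0,0,0.103],[0.0285,-0.0026,0,0],[0.0285,-0.0026,0,0],[0.0285,-0.0026,0,0],[0.0285,-0.0026,0,0]],
], gripper=0.068, squeeze=40)

```text
time: 0.62
ee_pos: [0.3415, -0.4478, 0.2311]
tcp_rot: [-180.0, 0.0, 19.5]
wrist_force: [0.1, 0.1, -0.1]
opening: 0.0681
grasp_force: 0.0
```

play_rows([
  [[0.0285,-0.0026,0,0],[0.0285,-0.0026,0,0],[0.0285,-0.0026,0,0],[0.0285,-0.0026,0,0],[0.0285,-0.0026,0,0]],
])

```text
time: 1.03
ee_pos: [0.4716, -0.3876, 0.2311]
tcp_rot: [-180.0, 0.0, 19.6]
wrist_force: [-0.9, 0.1, -0.0]
opening: 0.068
grasp_force: 0.0
```

play_rows([
  [[0.0285,-0.0026,0,0],[0,0,0,0],[0,0,0.02,0],[0,0,0.02,0],[0,0,0.02,0]],
])

```text
time: 1.45
ee_pos: [0.4965, -0.3765, 0.1704]
tcp_rot: [180.0, 0.0, 19.6]
wrist_force: [-0.1, -0.1, -0.4]
opening: 0.0679
grasp_force: 0.0
```

```bash
python3 - <<'E'
from h import *
from workcell import bot
import pickle
T,S=pickle.load(open("c0.pkl","rb"))
px=lambda X,Y:(320+(X+.5)/8-.5,155+(Y+.5)/8-.5)
a=at_z(T,*px(200,515),.01);b=at_z(T,*px(55,105),.01);d=b-a;print("base edge yaw",np.degrees(np.arctan2(d[1],d[0])),np.linalg.norm(d))
a=at_z(T,*px(200,515),.01);b=at_z(T,*px(337,468),.01);d=b-a;print("end edge",np.degrees(np.arctan2(d[1],d[0]))+90,np.linalg.norm(d))
s=bot.camera("side");cv2.imwrite("pics/s1.png",cv2.resize(s["img"][60:180,180:320],None,fx=5,fy=5,interpolation=cv2.INTER_CUBIC))
o=bot.get_obs();print(o["ee_pos"],o["tcp_rot"],o["opening"],o["time"],o["wrist_force"])
E
```

```text
base edge yaw 18.167430529718967 0.18570850964833363
end edge 19.17679431850064 0.06206385010261284
[ 0.49530418 -0.3757507   0.16579201] [-1.79737830e+02  1.78850205e-01  1.95905590e+01] 0.06782264364861765 1.5 [ 1.9534191  -1.35709174 -2.99154972]
```

View pics/s1.png

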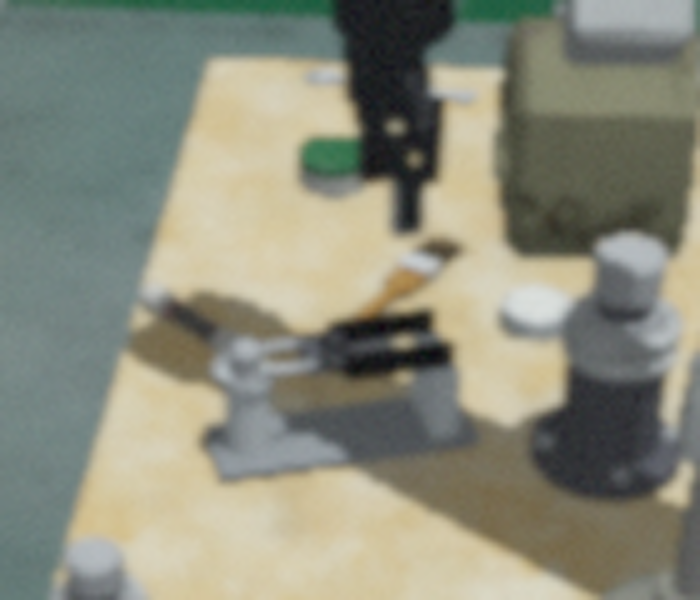

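play_rows([
  [[0,-0.001,0.02,0.01],[0,0,0.025,0],[0,0,0.025,0],[0,0,0.02,0],[0,0,0.01,0]],
])

```text
time: 1.92
ee_pos: [0.4949, -0.375, 0.0688]
tcp_rot: [-179.8, 0.1, 19.0]
wrist_force: [0.1, 0.6, -0.4]
opening: 0.068
grasp_force: 0.0
```

play_rows([
  [[0,0,0.01,0],[0,0,0.006,0],[0,0,0,0],[0,0,0,0],[0,0,0,0]],
])

```text
time: 2.33
ee_pos: [0.4966, -0.3759, 0.0566]
tcp_rot: [179.9, -0.1, 19.0]
wrist_force: [-0.0, -1.3, -1.0]
opening: 0.0681
grasp_force: 0.0
```

```bash
python3 - <<'E'
from h import *
from workcell import bot
s=bot.camera("side");t=bot.camera("top")
a=cv2.resize(s["img"][90:170,190:290],None,fx=6,fy=6,interpolation=cv2.INTER_CUBIC)
cv2.imwrite("pics/s2.png",a)
o=bot.get_obs();print(o["ee_pos"],o["tcp_rot"],o["opening"],o["time"],o["wrist_force"],o["grasp_force"])
E
```

```text
[ 0.49657652 -0.37588133  0.05641099] [ 1.79921998e+02 -5.21549135e-02  1.90104733e+01] 0.06814545852909605 2.4333 [-0.82014022 -1.43224382  0.36445664] 0.0
```

View pics/s2.png

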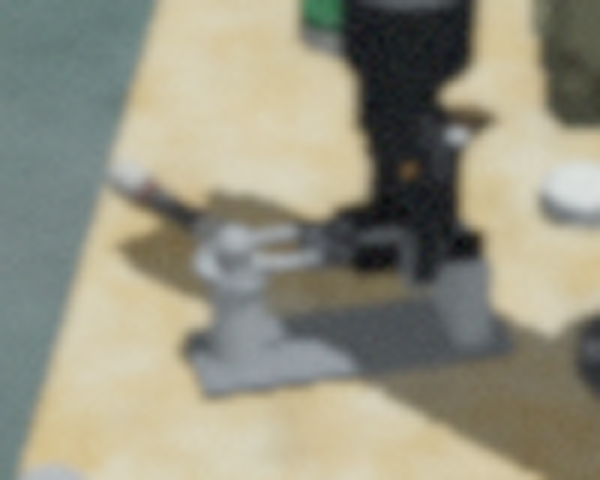

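The fingers straddle the grips, with the near finger at crop (425,260). Next I lower a little and close.

play_rows([
  [[0,0,0.003,0],[0,0,0,0],[0,0,0,0],[0,0,0,0],[0,0,0,0]],
], gripper=0.05, squeeze=40)

```text
time: 2.85
ee_pos: [0.4965, -0.3759, 0.0529]
tcp_rot: [179.9, -0.0, 19.0]
wrist_force: [0.2, -1.4, 4.5]
opening: 0.0505
grasp_force: 7.2
```

play_rows([
  [[0.001,0,0,0],[0.001,0,-0.0005,0],[0.001,0,-0.0005,0],[0.001,0,-0.0005,0],[0,0,0,0]],
], gripper=0.03)

```text
time: 3.27
ee_pos: [0.4997, -0.3743, 0.054]
tcp_rot: [180.0, 0.0, 19.0]
wrist_force: [-2.5, -0.9, 7.0]
opening: 0.0338
grasp_force: 40.9
```

play_rows([
  [[0,0,0,0],[0,0,0,0],[0,0,0,0],[0,0,0,0],[0,0,0,0]],
])

```text
time: 3.68
ee_pos: [0.4997, -0.3743, 0.054]
tcp_rot: [180.0, 0.0, 19.0]
wrist_force: [-2.7, -0.1, 5.7]
opening: 0.0342
grasp_force: 40.8
```

```bash
python3 - <<'E'
from h import *
from workcell import bot
s=bot.camera("side");t=bot.camera("top")
k=7
a=cv2.resize(s["img"][105:165,200:280],None,fx=k,fy=k,interpolation=cv2.INTER_CUBIC)[:, :400]
b=cv2.resize(t["img"][150:210,315:371],None,fx=k,fy=k,interpolation=cv2.INTER_CUBIC)
cv2.imwrite("pics/s3.png",np.hstack([a,b]))
o=bot.get_obs();print(o["ee_pos"],o["tcp_rot"],o["opening"],o["time"],o["wrist_force"],o["grasp_force"])
E
```

```text
[ 0.49967132 -0.37430965  0.05397076] [1.79995315e+02 2.27986889e-02 1.90003916e+01] 0.034112464688229864 3.7833 [-3.06879425 -1.51567408  6.03301304] 40.849769711494446
```

View pics/s3.png

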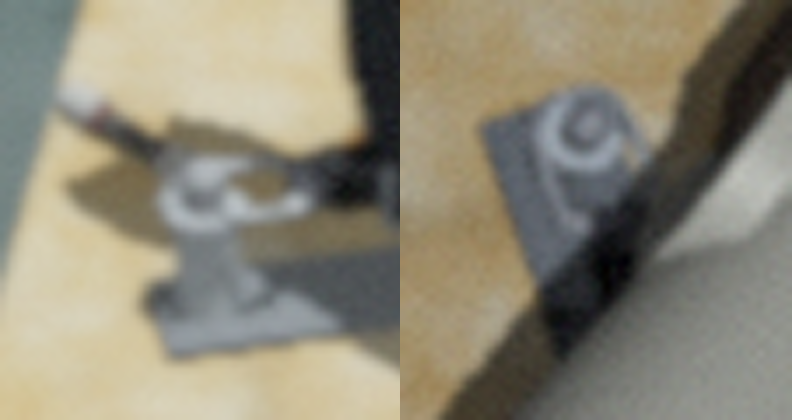

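The ring is spread (about 41 N, fingers stalled at the stop) and still around the spindle. Lifting straight up.

play_rows([
  [[0,0,-0.003,0],[0,0,-0.006,0],[0,0,-0.006,0],[0,0,-0.006,0],[0,0,-0.007,0]],
])

```text
time: 4.2
ee_pos: [0.4999, -0.3741, 0.0822]
tcp_rot: [-180.0, 0.0, 19.0]
wrist_force: [0.6, 0.6, -1.9]
opening: 0.0344
grasp_force: 40.2
```

play_rows([
  [[0,0,-0.01,0],[0,0,-0.01,0],[0,0,-0.01,0],[0,0,-0.008,0],[0,0,-0.004,0]],
])

```text
time: 4.62
ee_pos: [0.5003, -0.3745, 0.1258]
tcp_rot: [179.9, -0.1, 19.0]
wrist_force: [-0.4, 0.4, -1.9]
opening: 0.0343
grasp_force: 40.2
```

```bash
python3 - <<'E'
from h import *
from workcell import bot
import pickle
s=bot.camera("side");t=bot.camera("top"); pickle.dump((t,s),open("c1.pkl","wb"))
k=7
a=cv2.resize(s["img"][95:165,200:270],None,fx=k,fy=k,interpolation=cv2.INTER_CUBIC)[:, :400]
b=cv2.resize(t["img"][145:205,315:371],None,fx=k,fy=k,interpolation=cv2.INTER_CUBIC)
c=np.zeros((490,792,3),np.uint8);c[:,:400]=a;c[:420,400:]=b
cv2.imwrite("pics/s4.png",c)
o=bot.get_obs();print(o["ee_pos"],o["tcp_rot"],o["opening"],o["time"],o["wrist_force"],o["torque"],o["grasp_force"])
E
```

```text
[ 0.5002791  -0.37449829  0.12490259] [ 1.79926533e+02 -5.18344355e-02  1.90087562e+01] 0.03374735475177313 4.7167 [ 0.14153728  0.55393574 -1.61344505] [-0.0127451   0.0401279   0.00750961] 40.165305733680725
```

View pics/s4.png

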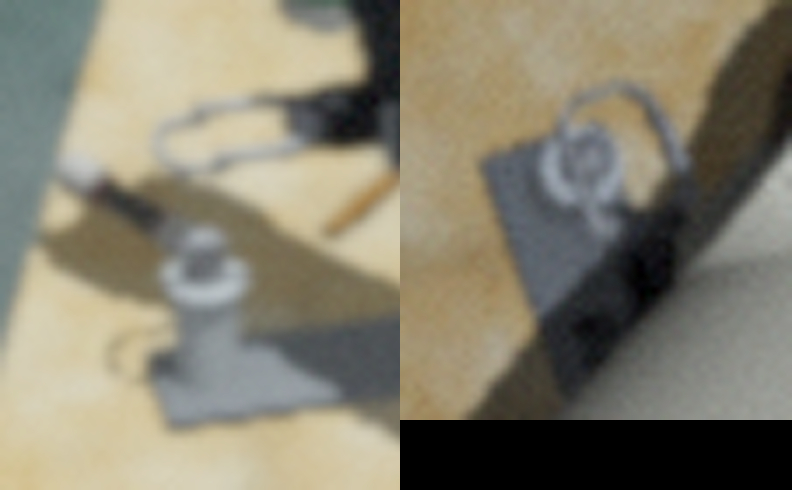

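The ring is lifted clear of the spindle and held level: ring front at side crop (157,145), spindle below at (205,240). I'm moving to a spot just short of the stub, over plain bench, and turning the pliers so both cameras see the ring.

play_rows([
  [[0.007,-0.0046,0,0],[0.0141,-0.0091,0,0],[0.0141,-0.0091,0,0],[0.0141,-0.0091,0,0],[0.0141,-0.0091,0,0]],
])

```text
time: 5.13
ee_pos: [0.5469, -0.3135, 0.1229]
tcp_rot: [-179.9, 0.0, 19.0]
wrist_force: [0.1, -0.5, -1.6]
opening: 0.0339
grasp_force: 40.2
```

play_rows([
  [[0.0141,-0.0091,0,0],[0.0141,-0.0091,0,0],[0.0141,-0.0091,0,0],[0.0141,-0.0091,0,0],[0.0141,-0.0091,0,-0.04]],
])

```text
time: 5.55
ee_pos: [0.5987, -0.2474, 0.1228]
tcp_rot: [-179.9, 0.1, 21.3]
wrist_force: [0.4, 0.1, -1.4]
opening: 0.0342
grasp_force: 40.2
```

play_rows([
  [[0.007,-0.005,0,-0.08],[0,0,0,-0.1],[0,0,0,-0.1],[0,0,0,-0.1],[0,0,0,-0.1]],
])

```text
time: 5.97
ee_pos: [0.603, -0.2407, 0.1228]
tcp_rot: [-179.9, 0.0, 49.1]
wrist_force: [-0.7, -0.4, -1.5]
opening: 0.0339
grasp_force: 40.2
```

play_rows([
  [[0,0,0,-0.1],[0,0,0,-0.1],[0,0,0,-0.1],[0,0,0,-0.1],[0,0,0,-0.055]],
])

```text
time: 6.38
ee_pos: [0.603, -0.2409, 0.1228]
tcp_rot: [-179.9, -0.0, 75.2]
wrist_force: [0.7, -0.6, -1.5]
opening: 0.034
grasp_force: 40.2
```

play_rows([
  [[0,0,0,0],[0,0,0,0],[0,0,0,0],[0,0,0,0],[0,0,0,0]],
])

```text
time: 6.8
ee_pos: [0.603, -0.2415, 0.1237]
tcp_rot: [-180.0, -0.0, 74.8]
wrist_force: [-0.1, 0.5, -2.5]
opening: 0.0341
grasp_force: 40.2
```

```bash
cat > ring.py <<'E'
from h import *
def dirs(yaw):
    y=np.radians(yaw); return np.array([np.cos(y),np.sin(y),0]),np.array([np.sin(y),-np.cos(y),0])  # tool x, tool y
def arc(c,p,yaw,r,rr,n=61,half=100):
    d,l=dirs(yaw); th=np.radians(np.linspace(-half,half,n))
    return np.array([proj(c,p+(r+rr)*(np.cos(t)*d+np.sin(t)*l)) for t in th])
def samp(im,P): return cv2.remap(im,P[:,0].astype(np.float32)[None],P[:,1].astype(np.float32)[None],cv2.INTER_LINEAR)[0]
def gray_ness(c):
    i=c["img"].astype(np.float32); return cv2.GaussianBlur(i[...,2]-i[...,0],(0,0),.7) # R-B: tan high, steel low
def score(c,g,p,yaw,r,half=100):
    m=sum(samp(g,arc(c,p,yaw,r,q,half=half)).mean() for q in(-.001,0,.001))/3
    o=(samp(g,arc(c,p,yaw,r,.0065,half=half)).mean()+samp(g,arc(c,p,yaw,r,-.0065,half=half)).mean())/2
    return o-m
E
cat > meas.py <<'E'
from ring import *
from workcell import bot
from scipy.optimize import differential_evolution as DE
import pickle,sys
s=bot.camera("side");t=bot.camera("top");pickle.dump((t,s),open(sys.argv[1],"wb"))
o=bot.get_obs();e=o["ee_pos"];yaw=o["tcp_rot"][2];print(e.round(4),o["tcp_rot"].round(2),o["opening"],o["time"],o["wrist_force"].round(1),o["grasp_force"])
d,l=dirs(yaw)
for nm,cs in(("both",(t,s)),("top",(t,)),("side",(s,))):
    G=[gray_ness(c) for c in cs]; fz=len(cs)==1
    def f(a):
        p=e+a[0]*d+a[1]*l+[0,0,.016 if fz else a[3]]
        return -sum(score(c,g,p,yaw,a[2]) for c,g in zip(cs,G))
    b=[(.075,.105),(-.012,.012),(.0185,.023)]+([] if fz else [(.0,.03)])
    r=DE(f,b,seed=1,popsize=20,tol=1e-4); print(nm,r.x.round(4),round(r.fun,1))
for c,n in((t,"t"),(s,"s")):
    u,v=proj(c,e+.09*d+[0,0,.016]).astype(int); print(n,u,v)
E
python3 meas.py c2.pkl
```

```text
[ 0.603  -0.2416  0.1237] [-180.     -0.     74.84] 0.03445680280062584 6.9 [ 0.1  0.4 -1.9] 40.16684889793396
both [ 0.0927 -0.0006  0.0225  0.017 ] -27.5
top [ 0.0929 -0.0001  0.0223] -18.7
side [ 0.091  -0.0007  0.0227] -8.9
t 284 151
s 207 148
```

```bash
cat > meas2.py <<'E'
from ring import *
from scipy.optimize import differential_evolution as DE
import pickle
# spread C = two half rings (mid radius 17) hinged at the front, each turned by phi
def pts(a,b,phi,rr):
    th=np.radians(np.linspace(0,105,36)); P=[]
    for sg in(1,-1):
        x=-17+(17+rr)*np.cos(th); y=(17+rr)*np.sin(th); c,s=np.cos(phi),np.sin(phi)
        X,Y=c*x-s*y,s*x+c*y   # turn about hinge
        P.append((X,Y,sg))
    return P
def world(e,yaw,a,b,z,phi,rr):
    d,l=dirs(yaw); out=[]
    for sg in(1,-1):
        th=np.radians(np.linspace(0,105,36)); x=-.017+(.017+rr)*np.cos(th); y=(.017+rr)*np.sin(th)
        c,s=np.cos(-phi),np.sin(-phi); X,Y=c*x-s*y,s*x+c*y
        out+= [e+(a+i)*d+(b+sg*j)*l+[0,0,z] for i,j in zip(X,Y)]
    return out
def run(t,s,e,yaw,names=("both","top","side"),zf=.0165):
    for nm in names:
        cs={"both":(t,s),"top":(t,),"side":(s,)}[nm]; G=[gray_ness(c) for c in cs]; fz=len(cs)==1
        def f(a):
            z=zf if fz else a[3]; v=0
            for c,g in zip(cs,G):
                q=lambda rr:samp(g,np.array([proj(c,w) for w in world(e,yaw,a[0],a[1],z,a[2],rr)])).mean()
                v+=(q(-.001)+q(.001)+q(0))/3-(q(.0065)+q(-.0065))/2
            return v
        r=DE(f,[(.095,.125),(-.01,.01),(.1,.5)]+([] if fz else [(.005,.03)]),seed=1,popsize=12,maxiter=40,tol=1e-3)
        print(nm,"hinge",r.x.round(4),"opening along",round(r.x[0]-.021,4),round(r.fun,1))
if __name__=="__main__":
    t,s=pickle.load(open("c2.pkl","rb")); run(t,s,np.array([.603,-.2416,.1237]),74.84)
    t,s=pickle.load(open("c1.pkl","rb")); run(t,s,np.array([.5003,-.3745,.1249]),19.0,("side",))
E
time python3 meas2.py
```

```text
both hinge [ 0.1133 -0.0008  0.2607  0.0171] opening along 0.0923 -27.7
top hinge [ 0.1137 -0.0003  0.2576] opening along 0.0927 -19.1
side hinge [ 0.1124 -0.0017  0.2721] opening along 0.0914 -8.8
side hinge [0.1117 0.0007 0.3523] opening along 0.0907 -8.6
real	0m23.217s
user	0m23.390s
sys	0m0.060s
```

The ring opening sits about 92.5 mm ahead of the TCP and 16.5 mm above it, which agrees with the no-slip estimate. I'm moving over the shaft and stopping just above it.

play_rows([
  [[0.01,0.0002,0,0],[0.018,0.0003,0,0],[0.018,0.0003,0,0],[0.015,0.0002,0,0],[0.0068,0,0,0]],
])

```text
time: 7.32
ee_pos: [0.6222, -0.1742, 0.1238]
tcp_rot: [180.0, -0.0, 75.0]
wrist_force: [-0.6, -0.3, -1.9]
opening: 0.0343
grasp_force: 40.2
```

play_rows([
  [[0,0,0.006,0],[0,0,0.008,0],[0,0,0.005,0],[0,0,0,0],[0,0,0,0]],
])

```text
time: 7.73
ee_pos: [0.6211, -0.177, 0.104]
tcp_rot: [-179.9, 0.0, 74.8]
wrist_force: [0.6, -0.2, -0.7]
opening: 0.0339
grasp_force: 40.2
```

```bash
python3 - <<'E'
from ring import *
from workcell import bot
import pickle
s=bot.camera("side");t=bot.camera("top");o=bot.get_obs();e=o["ee_pos"];yaw=o["tcp_rot"][2]
pickle.dump((t,s,o),open("c3.pkl","wb"))
print(e.round(4),o["tcp_rot"].round(2),o["opening"],o["time"],o["wrist_force"].round(1),o["grasp_force"])
d,l=dirs(yaw); print("ring est",(e+.0925*d-.0006*l+[0,0,.0165]).round(4))
k=10
def crop(c,u,v): return cv2.resize(c["img"][v:v+50,u:u+40],None,fx=k,fy=k,interpolation=cv2.INTER_CUBIC)
us,vs=proj(s,[.645,-.087,.114]).astype(int);ut,vt=proj(t,[.645,-.087,.114]).astype(int)
print(us-20,vs-20,ut-20,vt-20)
cv2.imwrite("pics/s5.png",np.hstack([crop(s,us-20,vs-20),crop(t,ut-20,vt-20)]))
E
```

```text
[ 0.6216 -0.177   0.1049] [180.     0.    74.83] 0.0340102892565947 7.8333 [ 0.4 -0.1 -1.7] 40.19734561443329
ring est [ 0.6452 -0.0875  0.1214]
178 150 243 127
```

View pics/s5.png

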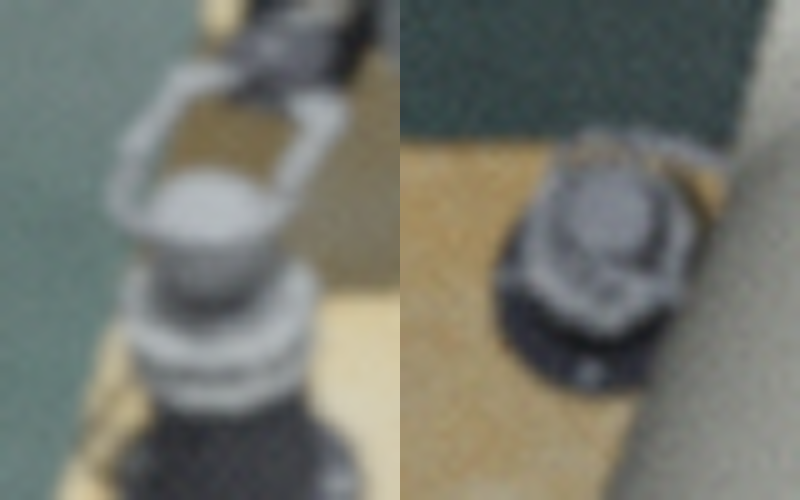

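```bash
cat > stub.py <<'E'
from h import *
from scipy.optimize import differential_evolution as DE
import pickle
def chans(c):
    i=cv2.GaussianBlur(c["img"].astype(np.float32),(0,0),.6); return i[...,2]-i[...,0],i.mean(2)
def circ(c,x,y,z,r,half):
    az=np.arctan2(c["xyz"][1]-y,c["xyz"][0]-x); th=az+np.radians(np.linspace(-half,half,72))
    return np.array([proj(c,(x+r*np.cos(a),y+r*np.sin(a),z)) for a in th]).astype(np.float32)
def S(im,P): return cv2.remap(im,P[None,:,0].copy(),P[None,:,1].copy(),cv2.INTER_LINEAR)[0]
def grad(c,ch,x,y,z,r,half,sg):
    D=.0025; return sg*(S(ch,circ(c,x,y,z,r+D,half))-S(ch,circ(c,x,y,z,r-D,half))).mean()
def fitall(t,s,tag,items):
  for nm,z,r0,r1,half,k,sg in items:
    for cn,cs in(("top",(t,)),("side",(s,)),("both",(t,s))):
        C=[chans(c)[k] for c in cs]
        R=DE(lambda a:-sum(grad(c,g,a[0],a[1],z,a[2],half,sg) for c,g in zip(cs,C)),[(.63,.66),(-.102,-.072),(r0,r1)],seed=2,popsize=10,maxiter=40,tol=1e-3)
        print(tag,nm,cn,R.x.round(4),round(R.fun,1))
if __name__=="__main__":
    t,s=pickle.load(open("c0.pkl","rb"))
    fitall(t,s,"c0",[("flange",0.0,.036,.040,95,0,1),("bearing",.080,.026,.030,95,1,-1),("shafttop",.114,.013,.0165,180,1,-1)])
E
time python3 stub.py
```

```text
c0 flange top [ 0.6475 -0.0874  0.0369] -29.4
c0 flange side [ 0.647  -0.0921  0.0362] -28.9
c0 flange both [ 0.6465 -0.0891  0.036 ] -53.8
c0 bearing top [ 0.6412 -0.087   0.0262] -47.9
c0 bearing side [ 0.6467 -0.086   0.0269] -14.7
c0 bearing both [ 0.6441 -0.0873  0.0277] -58.2
c0 shafttop top [ 0.6439 -0.0878  0.013 ] -20.4
c0 shafttop side [ 0.6478 -0.0846  0.0138] -12.2
c0 shafttop both [ 0.6455 -0.0873  0.0134] -28.9
real	0m15.907s
user	0m16.359s
sys	0m0.081s
```

All the stub fits agree at (0.6453, -0.0875), and the ring estimate is (0.6452, -0.0875). In the picture the ring frames the shaft top evenly, with the shaft at crop (208,205) and the ring sides at 150 and 275. I'm lowering gently and watching the force.

play_rows([
  [[0,0,0.002,0],[0,0,0.002,0],[0,0,0.002,0],[0,0,0.001,0],[0,0,0,0]],
])

```text
time: 8.25
ee_pos: [0.6215, -0.1764, 0.0974]
tcp_rot: [-180.0, 0.0, 74.9]
wrist_force: [0.0, -0.5, -2.6]
opening: 0.0344
grasp_force: 40.2
```

play_rows([
  [[0,0,0.001,0],[0,0,0.001,0],[0,0,0.001,0],[0,0,0,0],[0,0,0,0]],
])

```text
time: 8.67
ee_pos: [0.6216, -0.1764, 0.0947]
tcp_rot: [-180.0, 0.0, 74.9]
wrist_force: [0.1, -0.3, -2.0]
opening: 0.0341
grasp_force: 40.2
```

play_rows([
  [[0,0,0.001,0],[0,0,0.001,0],[0,0,0.001,0],[0,0,0.001,0],[0,0,0,0]],
])

```text
time: 9.08
ee_pos: [0.6216, -0.1764, 0.0905]
tcp_rot: [-180.0, -0.0, 74.9]
wrist_force: [0.6, -0.2, -1.4]
opening: 0.0343
grasp_force: 40.2
```

play_rows([
  [[0,0,0.001,0],[0,0,0.001,0],[0,0,0.001,0],[0,0,0.001,0],[0,0,0,0]],
])

```text
time: 9.5
ee_pos: [0.6216, -0.1764, 0.0865]
tcp_rot: [-180.0, -0.0, 74.9]
wrist_force: [0.2, -0.3, -2.1]
opening: 0.0342
grasp_force: 40.2
```

```bash
python3 - <<'E'
from workcell import bot
import pickle,numpy as np
F=[];M=[];E=[]
for _ in range(5):
    bot.camera("side");o=bot.get_obs();F.append(o["wrist_force"]);M.append(o["torque"]);E.append(o["ee_pos"])
print(np.mean(F,0).round(2),np.mean(M,0).round(3),np.mean(E,0).round(4),o["tcp_rot"])
o=pickle.load(open("c3.pkl","rb"))[2];print(o["wrist_force"].round(2),o["torque"].round(3))
E
```

```text
[-0.27 -0.11 -1.86] [-0.054  0.042 -0.007] [ 0.6217 -0.1764  0.0868] [1.79992516e+02 6.34431206e-04 7.48727339e+01]
[ 0.37 -0.08 -1.69] [-0.07   0.023 -0.054]
```

play_rows([
  [[0,0,0.001,0],[0,0,0.0015,0],[0,0,0.0015,0],[0,0,0.001,0],[0,0,0,0]],
])

```text
time: 10.17
ee_pos: [0.6215, -0.1764, 0.0813]
tcp_rot: [-180.0, 0.0, 74.9]
wrist_force: [0.8, 0.2, -2.1]
opening: 0.034
grasp_force: 40.2
```

play_rows([
  [[0,0,0.001,0],[0,0,0.0015,0],[0,0,0.0015,0],[0,0,0.001,0],[0,0,0,0]],
])

```text
time: 10.58
ee_pos: [0.6215, -0.1764, 0.0764]
tcp_rot: [-180.0, -0.0, 74.9]
wrist_force: [-0.9, 0.0, -1.5]
opening: 0.0338
grasp_force: 40.2
```

play_rows([
  [[0,0,0.001,0],[0,0,0.0015,0],[0,0,0.001,0],[0,0,0.0008,0],[0,0,0,0]],
])

```text
time: 11.0
ee_pos: [0.6216, -0.1764, 0.0722]
tcp_rot: [-180.0, -0.0, 74.9]
wrist_force: [-0.5, 0.1, -2.7]
opening: 0.0342
grasp_force: 40.2
```

```bash
python3 - <<'E'
from workcell import bot
from ring import *
import pickle
F=[];M=[];E=[];I=[]
for _ in range(6):
    s=bot.camera("side");I.append(s["img"].astype(float));o=bot.get_obs();F.append(o["wrist_force"]);M.append(o["torque"]);E.append(o["ee_pos"])
e=np.mean(E,0);yaw=o["tcp_rot"][2];print(np.mean(F,0).round(2),np.mean(M,0).round(3),e.round(4),o["tcp_rot"].round(2),o["opening"],o["grasp_force"],o["time"])
d,l=dirs(yaw);print("ring est",(e+.0925*d-.0006*l+[0,0,.0165]).round(4))
t=bot.camera("top");s["img"]=np.mean(I,0).round().astype(np.uint8);pickle.dump((t,s,o),open("c4.pkl","wb"))
# side view: lug/ring height along shaft axis column: R-B & brightness profile beside shaft, front arc
g=s["img"].mean(2)
p0=proj(s,[.6453,-.0875,.114]);p1=proj(s,[.6453,-.0875,.08]);print("top/bearing axis px",p0.round(1),p1.round(1))
f=proj(s,e+.1115*d-.0006*l+[0,0,.0165]);print("pred front outer mid",f.round(1))
for du in(-3,0,3): print(du,[int(g[v,int(round(f[0]))+du]) for v in range(int(p0[1])-8,int(p0[1])+32)])
print(int(p0[1])-8)
E
```

```text
[ 0.15 -0.21 -1.79] [-0.068  0.004 -0.003] [ 0.6217 -0.1764  0.0725] [179.99   0.    74.88] 0.03428302250537538 40.18208384513855 11.3
ring est [ 0.6452 -0.087   0.089 ]
top/bearing axis px [198.2 170.3] [199.3 179.7]
pred front outer mid [196.1 181.5]
-3 [121, 120, 119, 120, 117, 116, 125, 142, 155, 158, 156, 142, 122, 110, 108, 106, 104, 120, 145, 151, 137, 141, 160, 152, 127, 117, 118, 102, 77, 63, 60, 55, 57, 61, 62, 55, 50, 54, 68, 87]
0 [102, 103, 107, 126, 153, 172, 180, 183, 182, 182, 178, 169, 154, 131, 117, 111, 107, 96, 106, 135, 143, 135, 139, 151, 137, 118, 133, 147, 122, 77, 54, 52, 51, 51, 52, 54, 55, 55, 56, 65]
3 [101, 105, 124, 153, 171, 175, 181, 185, 185, 183, 182, 176, 163, 140, 126, 123, 118, 103, 88, 120, 150, 138, 118, 123, 130, 124, 138, 154, 135, 89, 59, 58, 59, 60, 61, 61, 61, 60, 61, 66]
162
```

The ring front shows at v≈182 against a predicted 181.5. The wrist force and moment are unchanged from free carry, so nothing is touching. Handing in.

```bash
python3 -c "
from workcell import bot
print(bot.job_done())"
```

```text
the job is handed in; nothing more can be done
None
```

I handed the job in with the spread ring held level around the groove: estimated 0.5 mm off the shaft axis and at mid-groove height, at about 40 N of grip with no contact force felt on the stub. The hand-in returned no verdict, so I can't say whether it passed.

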